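Load the bobbin in the laser fixture and latch it

TASK

Load the flanged bobbin for laser drilling: slide it onto the fixture's upright spindle, lowering it until it sits on its seat rather than letting it drop, then swing the latch bar over it until the bar is fully home in its keeper. Leave the other things on the bed where they are.

Things in the scene. Friction and masses are not known exactly. Their poses are not given: they have to be found in the camera images.
- fixture: Drilling fixture fixed to the bed, any yaw: dark steel plate 130 (x) x 170 (y) x 15 mm; toe clamps at its front and back edges reach to x = +/-95 mm, 30 mm up. Origin: on the bed, under the plate's centre and the spindle; z up; its -x side is the open front. Hinge post at y = +58 mm, keeper at y = -58 mm; between them 90 mm are free, open to front and back.
- seat (a point): Centre of the spindle's seat: top face of a boss 48 mm in diameter, 21 mm above the bed, where the bobbin's flange rests. The spindle (steel, 20 mm in diameter) rises 60 mm from here, its last 12 mm a cone down to 10 mm: tip 81 mm above the bed.
- keeper (a point): The latch's catch: steel C-block on the fixture, y = -47 to -69 mm, x = -9 to +21 mm, top 125 mm above the bed, with an 11 mm slot open to the front (-x) that takes the latch bar. This point: floor of the slot, 103 mm above the bed, under the middle of the closed bar.
- bobbin: Loose bare aluminium bobbin, a spool standing upright: 76 mm high, two equal flanges 62 mm in diameter and 11 mm thick, barrel 42 mm in diameter, bore 24 mm right through, 0.2 to 0.33 kg. Either end may be up. Origin: centre of its underside; z along its axis. Can be held from above across the top flange.
- bobbin_center (a point): Centre of the bobbin, on its axis, 38 mm from either end face; 38 mm above the bed at the start, 59 mm when seated.
- latch (a joint): Latch bar's angle about its upright hinge, rad: 0 = home on its stop in the keeper, growing to 1.9 as it swings out to the front. At angle a it points along (-sin a, -cos a) of the fixture's x, y. It swings level, about 1 N at the knob moves it, and stays where left. Steel bar 20 mm wide, 10 thick, 172 long, underside 103 mm above the bed. Its rubber pad clears a seated bobbin by 2 mm.
- latch_hinge (a point): Point on the latch's upright hinge axis, on the fixture at x = 0, y = +58 mm, 103 mm above the bed (the bar's underside). The hinge hub is 34 mm across; its screw head's top is 123 mm above the bed.
- latch_knob (a point): Middle of the upright round black knob on the end of the latch bar, to pinch from above or push: 22 mm in diameter, 113 to 149 mm above the bed, standing on the bar. This point is 133 mm above the bed, 158 mm from the hinge axis. Closed, its centre stands 31 mm beyond the keeper's outer face.
- sleeve: Bystander: loose plain aluminium tube without flanges, 54 mm in diameter, 60 mm high, 42 mm bore. Stands on the side of the fixture that the bobbin is not on. Origin: centre of its underside.
- solvent: Bystander: white squeeze bottle, 64 mm in diameter, 150 mm high. Origin: centre of its underside.
- optic_jar: Bystander: clear jar with a black lid, 72 mm in diameter, 75 mm high. Origin: centre of its underside.
- driver: Bystander: screwdriver with a black handle, 170 mm long, lying on the bed beside the fixture's keeper side.
- step_block: Bystander: dark steel step block of clamping kit, 90 x 30 mm, 48 mm high, on the bed beside the fixture's hinge side.

How it is judged (in metres and radians):
On the way, in this order (a step that is already met when the one before it is completed fails the run):
1. the bobbin sits on the spindle's seat (horizontal distance between bobbin_center and seat below 0.004 m and z of bobbin_center in the frame of fixture below 0.0625 m and angle between the z axis of bobbin and the z axis of fixture, either way round below 0.06 rad), for 0.2 s.
2. the latch bar is home in its keeper (value of joint latch below 0.05 rad), for 0.2 s.
At the end, for the whole second after the job is handed in: The bobbin, either end up, is on the spindle and down on its seat (axis within 4 mm of the seat's centre, no more than 3.5 mm above it, within 0.06 rad of upright) and the latch is within 0.05 rad of its stop in the keeper, both at rest (all of step 1 and value of joint latch below 0.05 rad and velocity of joint latch between -0.05 and 0.05 rad/s and linear speed of bobbin below 0.02 m/s); the robot touches nothing.
It fails at once if the bobbin is let go over the spindle more than 20 mm above its seat (horizontal distance between bobbin_center and seat below 0.02 m and z of bobbin_center in the frame of fixture above 0.079 m and contact force between the fingers and bobbin below 0.1 N).
It fails at once if a bystander is moved by more than 30 mm (distance of any of sleeve, solvent, optic_jar, driver, step_block from where it was at the start of the episode above 0.03 m).
It also fails if it takes over 64 s, if anything falls off the work surface, if the arm or the gripper's body presses on something with over 40 N, if the wrist force passes 120 N, or if a joint passes its speed limit or range.

ROBOT

A 6-joint arm with a two-finger parallel gripper is mounted at the origin on the work surface. World frame = base frame: x ahead of the robot, y to its left, z up, the work surface at z = 0. Lengths are in m, angles in degrees, forces in N, time in s.
With the tool pointing down it reaches from about 0.325 to 0.775 m from the base axis. Payload 5.5 kg.
Tool frame: the origin (TCP) lies at the very end of the fingers, on their centre line; the grasp point (between the pads) lies 19 mm behind it; x points along the fingers, y is the direction in which the jaws open and shut, and the axes are right-handed (so a half turn about x gives the same grasp; the last joint's range is limited). The gripper opens to 88 mm and grips with 3 to 60 N. Pads are 20 mm wide; open, the fingers measure 115 mm over their backs; the gripper's body (75 mm by 178 mm) begins 61 mm behind the grasp point.
Start: joints at [-78.65, 5.22, 70.514, -0, 104.267, -3.249], TCP at [0.151, -0.581, 0.223] pointing down, gripper open.
Joint ranges: [-164.24, 164.24], [-49.07, 125.15], [9.68, 141.18], [-86.29, 266.29], [3.28, 154.24], [-151.56, 151.56]. Speed limits (degrees/s): [147.25, 147.25, 172.46, 180, 180, 180].

INTERFACE

Orientations are given as [roll, pitch, yaw] about the fixed x, y, z axes, in that order (R = Rz(yaw) Ry(pitch) Rx(roll)).
In Python, from workcell import telemetry, viewer, ticket, find_in, trace, place_of gives the robot as it stands. The module is installed in compiled form; this text tells all that it offers.
- The arm moves only by the shell command python3 -m pendant 'ROWS' [OPENING]. ROWS is JSON, a list of rows, each an object of numbers: "x", "y", "z": the shift along the tool's x, y, z in mm; "yaw": the turn about the tool's x in rad. A call has 1 to 12 rows; each row is the pose to reach, as a shift and turn from the pose measured when the call began, along the tool's axes at that moment; what a row does not reach only later rows make up. A row lasts 1/12 s, in which the tool goes at most 41.7 mm and 7.16 degrees, less where a joint would pass 70% of its speed; a pose out of reach is approached as far as the arm can. A call with a gripper value outside its range is refused whole. OPENING is the finger opening in mm, from 0 to 87.8, set as the call begins (- or left out, the last holds). The fingers move at their own pace and stop on an object; the grip force is fixed at half the most. Time passes only in rows, so rows that repeat a pose let the fingers close. It gives the time, the measured TCP pose, the force and the opening at its end, in the units of the state.
- telemetry.sense(): the state, without advancing time (a new reading comes with each control period).
- viewer.read_camera(name): name is "scene" or "top" or "wrist"; returns the picture (420x560x3 uint8, red, green, blue); there is no depth.
- viewer.calibration(name): a dict with "fx", "fy", "cx", "cy" (pixels), "rvec" (rotation vector, rad) and "tvec" (3), from world to camera coordinates, as OpenCV has them; the wrist camera has in their place "T_tool_cam" (4x4, takes a point from camera to tool coordinates, whose origin is the TCP and whose axes are the tool frame's). Camera axes: x right, y down, z forward; pixel columns grow to the right and rows downward; lengths in m; the calibration is good to about 2 mm. A picture is of the moment at which its call begins: read the wrist's pose just before it. calibration takes no time and is no camera call.
- ticket.finish_job(): hands the job in, once; it reports no verdict.
Trained networks look in the newest picture that a camera, given by its name, has taken for a name from the list of things; names that differ only in an ending like _2 or _b are one class to them, and where a whole thing is asked for, a point or a joint stands for the part that bears it (a point fixed in the world has none). Each returns a list of dicts, best first, with "conf" (0 to 1); they miss things now and then, are a little off and sometimes report something else, mostly with a low value. They report only what shows in the picture. A call takes as long as a camera call.
- find_in(target, camera): "rect" ([left, top, right, bottom] in pixels, round what is visible of it).
- trace(target, camera): "mask" (420x560 bool, what is visible of it) and "rect" ([left, top, right, bottom] in pixels, round what is visible of it).
- place_of(target, camera): "at" ([column, row] in pixels: a listed point, or the origin of a listed thing).
The state is a dict: "time_s": time; "joints": joint angles; "joint_vel": joint speeds; "tau": joint torques, N m; "tcp_pos": TCP position; "eef_rot": TCP orientation; "ft_force": force on the tool from outside, world axes, zero at the start; "ft_torque": the same for the moment, N m; "finger_gap": opening from 0.0 (shut) to 1.0 (fully open).
Only numpy, scipy, OpenCV 4.12 (cv2) and the standard library are available. Lean on these libraries where they do the work, as an engineer would, in place of code of your own. Each camera call takes 0.05 s, during which the arm holds its last target. There are 200 camera calls.

## Working session

There is one attempt and no reset: what is moved stays moved. The work goes in short steps, Python scripts to look and compute and a shell command to move; the robot and the scene stay as the last step left them, time stands still between calls to the robot, and variables do not carry over. Pictures are saved under pics/ and viewed, about 8 in all and at most 12, crops included, and the job is handed in when it is done.

```bash
mkdir -p pics
cat > h.py <<'E'
import numpy as np, cv2
from scipy.spatial.transform import Rotation as R
from workcell import telemetry, viewer, ticket, find_in, trace, place_of
def tool():
    s=telemetry.sense(); return R.from_euler('xyz',s['eef_rot'],degrees=True).as_matrix(), np.array(s['tcp_pos']), s
def cam(name, pose=None):
    c=viewer.calibration(name); K=np.array([[c['fx'],0,c['cx']],[0,c['fy'],c['cy']],[0,0,1]])
    if 'rvec' in c:
        Rc=cv2.Rodrigues(np.array(c['rvec'],float))[0]; return K,Rc.T,-Rc.T@np.array(c['tvec'],float).ravel()
    Rt,p=pose; T=np.array(c['T_tool_cam']); return K,Rt@T[:3,:3],Rt@T[:3,3]+p
def ray(C,px,z):
    K,Rw,o=C; d=Rw@np.linalg.solve(K,[px[0],px[1],1]); return o+d*(z-o[2])/d[2]
def proj(C,P):
    K,Rw,o=C; q=K@(Rw.T@(np.array(P)-o)); return q[:2]/q[2]
def save(im,n,s=1): cv2.imwrite('pics/'+n,cv2.resize(im[:,:,::-1],None,fx=s,fy=s))
E
python3 - <<'E'
from h import *
print(telemetry.sense())
for c in ['top','scene']:
    im=viewer.read_camera(c); save(im,c+'0.png',1.4); C=cam(c); print(c,C[2])
    for n,z in [('bobbin',0),('bobbin_center',.038),('fixture',0),('seat',.021),('keeper',.103),('latch_hinge',.103),('latch_knob',.133),('sleeve',0),('solvent',0),('optic_jar',0),('driver',.01),('step_block',0)]:
        for r in place_of(n,c)[:2]:print(n,round(r['conf'],2),np.round(r['at'],1),np.round(ray(C,r['at'],z),4))
E
```

```text
{'time_s': 0.0, 'joints': array([-7.86481481e+01,  5.26182809e+00,  7.05796807e+01, -6.98248603e-04,
        1.04265262e+02, -3.24743811e+00]), 'joint_vel': array([ 0.15075197,  0.06626588, -0.01342843,  0.0099539 , -0.07180422,
        0.10550728]), 'tau': array([-3.00056499e-04, -4.46443605e+01, -4.06446362e+01,  6.98694144e-02,
        2.92796904e-02, -1.19236352e-04]), 'tcp_pos': array([ 0.15118599, -0.58035063,  0.22154191]), 'eef_rot': array([-92.88412836,  89.89322695, 101.7149902 ]), 'ft_force': array([-0.12989718, -0.00724697, -0.67190277]), 'ft_torque': array([-0.04454143, -0.01897454,  0.01337104]), 'finger_gap': 1.0029027492432256}
top [4.99409234e-01 8.08796989e-04 1.39817770e+00]
bobbin 0.57 [389.3 266.3] [ 0.4373 -0.3005  0.    ]
bobbin_center 0.61 [390.5 273. ] [ 0.4225 -0.2956  0.038 ]
fixture 0.92 [272. 196.] [0.6088 0.0044 0.    ]
seat 0.81 [270.5 193.1] [0.6144 0.0083 0.021 ]
seat 0.22 [138.3 243.7] [0.4775 0.3361 0.021 ]
keeper 0.95 [291.4 195.6] [ 0.603 -0.042  0.103]
keeper 0.59 [234.  250.3] [0.4695 0.0902 0.103 ]
latch_hinge 0.59 [243.3 185.3] [0.6242 0.073  
[... 713 characters left out ...]
.0061 0.021 ]
keeper 0.89 [249.9 211.6] [ 0.6101 -0.0408  0.103 ]
latch_hinge 0.94 [292.6 234.1] [0.6249 0.0711 0.103 ]
latch_hinge 0.55 [326.4 176.8] [0.4474 0.0818 0.103 ]
latch_knob 0.94 [325.  176.6] [0.47   0.0848 0.133 ]
latch_knob 0.16 [139.4 207.5] [ 0.7176 -0.2592  0.133 ]
sleeve 0.73 [415.7 248.5] [0.4843 0.3334 0.    ]
sleeve 0.49 [249.4 212.8] [ 0.5556 -0.0737  0.    ]
solvent 0.62 [383.2 326. ] [0.7014 0.3229 0.    ]
optic_jar 0.94 [140.  208.9] [ 0.6576 -0.3296  0.    ]
optic_jar 0.3 [196.1 140. ] [ 0.4014 -0.3109  0.    ]
driver 0.74 [220.7 214.5] [ 0.5947 -0.133   0.01  ]
step_block 0.78 [312.2 281.5] [0.6659 0.1405 0.    ]
step_block 0.17 [381.8 326.7] [0.7042 0.3206 0.    ]
```

View pics/top0.png

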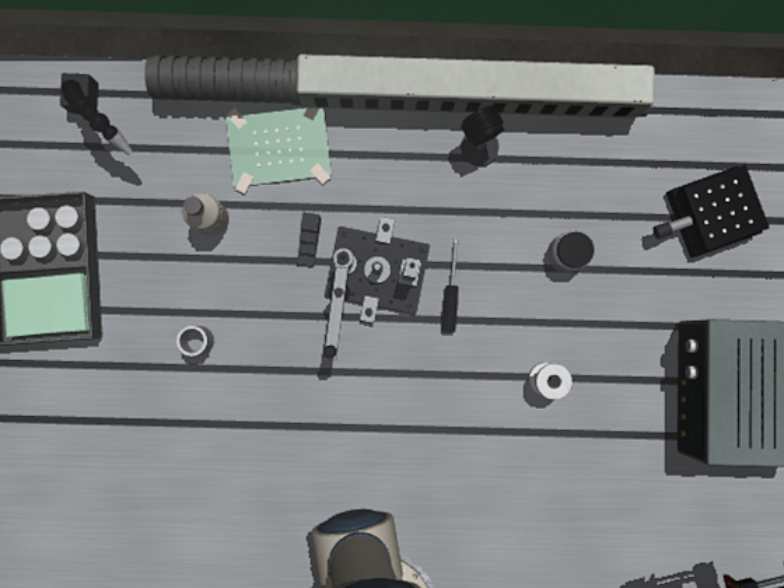

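View pics/scene0.png

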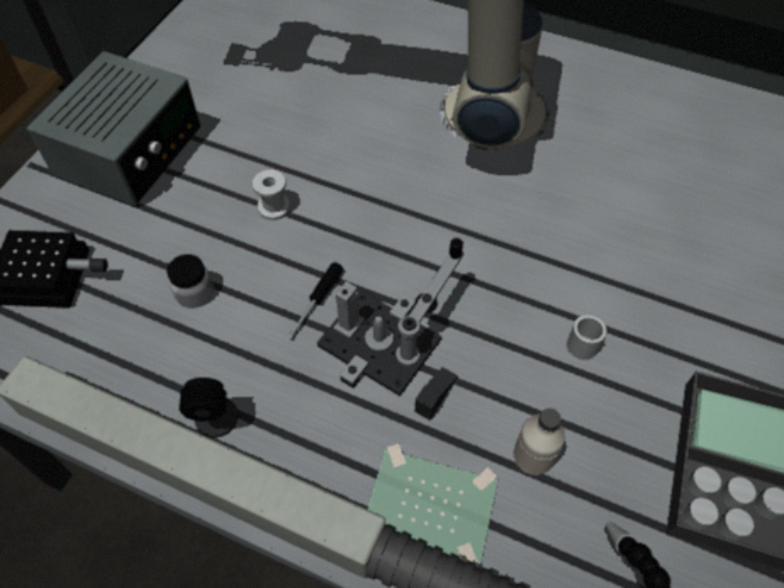

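The top view shows the bobbin at about (393,272), the fixture at about (270,193) with its front facing the robot, and the latch bar swung out to about (236,251). The scene view agrees. I'll go above the bobbin with the wrist camera.

```bash
cat >> h.py <<'E'
def go(target, jaw_deg):
    "shift (mm) and yaw (rad) to put TCP at target, jaws (tool y) along world heading jaw_deg (mod 180)"
    Rt,p,s=tool(); d=Rt.T@(np.array(target)-p)*1000
    cur=np.degrees(np.arctan2(Rt[1,1],Rt[0,1])); dy=(jaw_deg-cur+90)%180-90
    print('t %.2f'%s['time_s'],'tcp',np.round(p*1000,1),'jaw %.1f'%cur,'rpy',np.round(s['eef_rot'],1),'F',np.round(s['ft_force'],1),'gap',round(s['finger_gap']*87.8,1),'j6 %.0f'%s['joints'][5])
    print('shift',np.round(d,1),'yaw %.3f'%(-np.radians(dy)), 'alt %.3f'%(-np.radians(dy-np.sign(dy)*180)))
E
python3 - <<'E'
from h import *
print(np.round(tool()[0],3)); print(np.round(viewer.calibration('wrist')['T_tool_cam'],3))
C=cam('top');print(ray(C,(394.3,272.1),.076))
go([.43,-.294,.25],-9.3)
E
```

```text
[[-0.     0.252 -0.968]
 [-0.    -0.968 -0.252]
 [-1.     0.     0.   ]]
[[ 0.001 -0.266  0.964 -0.162]
 [ 1.    -0.    -0.001  0.   ]
 [ 0.     0.964  0.266 -0.073]
 [ 0.     0.     0.     1.   ]]
[ 0.42707939 -0.29647487  0.076     ]
t 1.30 tcp [ 151.2 -580.6  222.6] jaw -75.4 rpy [  39.3   90.  -126.1] F [ 0.5  0.2 -0.2] gap 88.0 j6 -3
shift [ -27.4 -207.1 -342. ] yaw -1.154 alt 1.988
```

```bash
python3 -m pendant '[{"x":-27,"y":-50,"z":-80,"yaw":-0.25},{"x":-27,"y":-100,"z":-160,"yaw":-0.5},{"x":-27,"y":-150,"z":-250,"yaw":-0.8},{"x":-27,"y":-207,"z":-342,"yaw":-1.154},{"x":-27,"y":-207,"z":-342,"yaw":-1.154},{"x":-27,"y":-207,"z":-342,"yaw":-1.154},{"x":-27,"y":-207,"z":-342,"yaw":-1.154},{"x":-27,"y":-207,"z":-342,"yaw":-1.154},{"x":-27,"y":-207,"z":-342,"yaw":-1.154},{"x":-27,"y":-207,"z":-342,"yaw":-1.154},{"x":-27,"y":-207,"z":-342,"yaw":-1.154},{"x":-27,"y":-207,"z":-342,"yaw":-1.154}]' 87
cat > look.py <<'E'
import sys
from h import *
# look.py pic name:z ...
Rt,p,s=tool(); C=cam('wrist',(Rt,p)); im=viewer.read_camera('wrist'); save(im,sys.argv[1],1.2)
for a in sys.argv[2:]:
    n,z=a.split(':')
    for r in place_of(n,'wrist')[:2]: print(n,round(r['conf'],2),np.round(r['at'],1),np.round(ray(C,r['at'],float(z))*1000,1))
E
python3 look.py w1.png bobbin_center:.038 bobbin:0
python3 - <<'E'
from h import *
go([.43,-.294,.25],-9.3)
Rt,p,s=tool(); C=cam('wrist',(Rt,p))
r=trace('bobbin','wrist')
for q in r[:1]: print(q['conf'],q['rect'])
E
```

```text
time_s: 2.3
tcp_pos: [0.4307, -0.2932, 0.2497]
eef_rot: [-10.1, 90.0, -109.2]
ft_force: [0.3, -0.5, 0.0]
finger_gap: 0.993
bobbin_center 0.65 [282.6 195.2] [ 430.2 -298.4   38. ]
bobbin 0.85 [280.9 191.4] [ 427.5 -300.7   -0. ]
t 2.45 tcp [ 429.3 -295.   249.6] jaw -9.4 rpy [ -37.4   90.  -136.8] F [-0.9  0.9  0.2] gap 87.0 j6 -29
shift [-0.4  0.5 -1.1] yaw -0.002 alt 3.140
0.62 [251.7, 168.1, 303.7, 228.8]
```

View pics/w1.png

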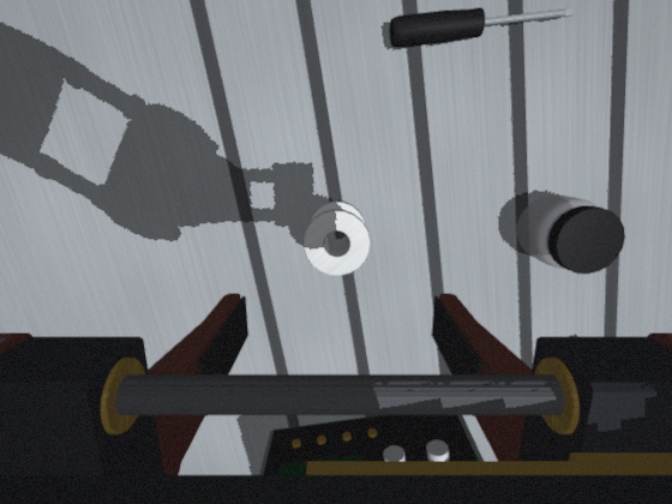

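The wrist view shows the bobbin's top flange centred at about (281,201) native, upright and clear of other things. I'll compute its position and go down.

Run:
```python
from h import *
Rt,p,s=tool(); C=cam('wrist',(Rt,p)); b=ray(C,(281.3,201.3),.076); print(b)
go([b[0],b[1],.055],-9.3)
```

```text
[ 0.42742764 -0.29894939  0.076     ]
t 2.50 tcp [ 429.2 -295.1  249.6] jaw -9.4 rpy [ -40.4   90.  -139.8] F [-0.2  0.2  0.5] gap 86.8 j6 -29
shift [194.6  -1.1   4. ] yaw -0.002 alt 3.140
```

```bash
python3 -m pendant '[{"x":30,"y":-1,"z":4},{"x":65,"y":-1,"z":4},{"x":95,"y":-1,"z":4},{"x":110,"y":-1,"z":4},{"x":110,"y":-1,"z":4},{"x":110,"y":-1,"z":4}]' 87
python3 look.py w2.png bobbin_center:.038 bobbin:0
python3 - <<'E'
from h import *
Rt,p,s=tool(); C=cam('wrist',(Rt,p));print(proj(C,[.4274,-.299,.076]))
im=cv2.imread('pics/w2.png'); print([r['rect'] for r in find_in('bobbin','wrist')[:1]])
go([.4274,-.299,.053],-9.3)
E
```

```text
bobbin_center 0.61 [281.4 195.4] [ 427.1 -300.3   38. ]
bobbin 0.8 [284.7 188.9] [ 431.4 -300.1    0. ]
[281.17180218 201.46231762]
[[253.5, 163.3, 307.8, 228.6]]
t 2.70 tcp [ 429.4 -294.9  249.6] jaw -9.4 rpy [ -78.1   90.  -177.5] F [ 0.5 -0.1 -0.1] gap 86.9 j6 -29
shift [196.6  -1.3   4.4] yaw -0.002 alt 3.140invalid input
```

View pics/w2.png

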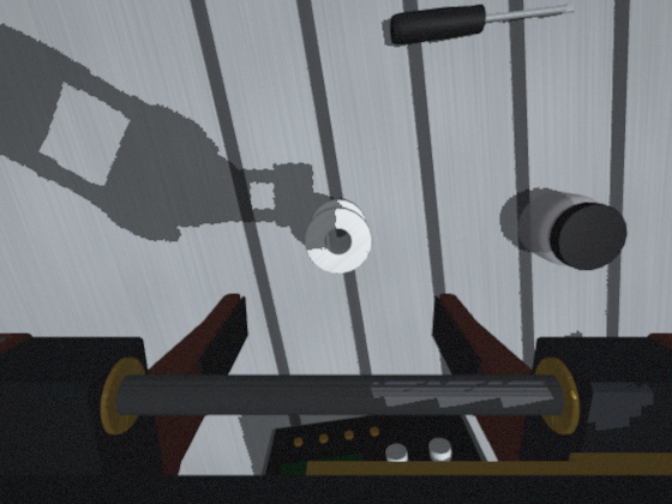

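The call was refused, so nothing moved: the picture is unchanged, with the bobbin still at about (281,201). Rows may need all four keys.

```bash
python3 -m pendant '[{"x":30,"y":-1,"z":4,"yaw":0},{"x":65,"y":-1,"z":4,"yaw":0},{"x":95,"y":-1,"z":4,"yaw":0},{"x":110,"y":-1,"z":4,"yaw":0},{"x":110,"y":-1,"z":4,"yaw":0},{"x":110,"y":-1,"z":4,"yaw":0}]' 87
python3 look.py w3.png bobbin_center:.038
python3 - <<'E'
from h import *
Rt,p,s=tool(); C=cam('wrist',(Rt,p));print(proj(C,[.4274,-.299,.076]))
print([(r['rect'],r['conf']) for r in find_in('bobbin','wrist')[:1]])
go([.4274,-.299,.053],-9.3)
E
```

```text
time_s: 3.2
tcp_pos: [0.4272, -0.2987, 0.1392]
eef_rot: [-116.4, 89.9, 144.2]
ft_force: [0.2, -0.2, -0.5]
finger_gap: 0.99
bobbin_center 0.64 [283.1 214.9] [ 428.  -298.3   38. ]
[280.61906711 227.43331946]
[([241.6, 173.9, 321.2, 266.1], 0.79)]
t 3.35 tcp [ 428.5 -299.4  142. ] jaw -9.4 rpy [ 59.8  89.8 -39.6] F [-0. -0.  0.] gap 86.8 j6 -29
shift [89.  -1.4 -0.4] yaw -0.002 alt 3.140
```

```bash
python3 -m pendant '[{"x":25,"y":-1,"z":0,"yaw":0},{"x":50,"y":-1,"z":0,"yaw":0},{"x":70,"y":-1,"z":0,"yaw":0},{"x":82,"y":-1,"z":0,"yaw":0},{"x":88,"y":-1,"z":0,"yaw":0},{"x":88,"y":-1,"z":0,"yaw":0},{"x":88,"y":-1,"z":0,"yaw":0}]' 87
python3 -m pendant '[{"x":0,"y":0,"z":0,"yaw":0},{"x":0,"y":0,"z":0,"yaw":0},{"x":0,"y":0,"z":0,"yaw":0},{"x":0,"y":0,"z":0,"yaw":0},{"x":0,"y":0,"z":0,"yaw":0},{"x":0,"y":0,"z":0,"yaw":0}]' 50
python3 -m pendant '[{"x":0,"y":0,"z":0,"yaw":0},{"x":0,"y":0,"z":0,"yaw":0},{"x":0,"y":0,"z":0,"yaw":0},{"x":0,"y":0,"z":0,"yaw":0}]' 50
```

```text
time_s: 3.93
tcp_pos: [0.4283, -0.2999, 0.0554]
eef_rot: [60.1, 89.7, -39.3]
ft_force: [-0.1, -0.5, 0.2]
finger_gap: 0.987
time_s: 4.43
tcp_pos: [0.4282, -0.3002, 0.0562]
eef_rot: [55.4, 89.7, -44.0]
ft_force: [-3.4, 1.0, 4.9]
finger_gap: 0.706
time_s: 4.77
tcp_pos: [0.4282, -0.3002, 0.0562]
eef_rot: [55.2, 89.7, -44.2]
ft_force: [-1.3, 0.8, 2.2]
finger_gap: 0.714
```

```bash
python3 -m pendant '[{"x":-10,"y":0,"z":0,"yaw":0},{"x":-40,"y":0,"z":0,"yaw":0},{"x":-80,"y":0,"z":0,"yaw":0},{"x":-120,"y":0,"z":0,"yaw":0},{"x":-150,"y":0,"z":0,"yaw":0},{"x":-165,"y":0,"z":0,"yaw":0},{"x":-165,"y":0,"z":0,"yaw":0},{"x":-165,"y":0,"z":0,"yaw":0}]' 50
python3 -c "
from h import *
go([.595,-.11,.225],-9.3)"
```

```text
time_s: 5.43
tcp_pos: [0.4279, -0.2996, 0.2215]
eef_rot: [57.9, 89.6, -41.5]
ft_force: [0.5, -0.0, -2.9]
finger_gap: 0.698
t 5.43 tcp [ 427.9 -299.6  221.5] jaw -9.4 rpy [ 57.9  89.6 -41.5] F [ 0.5 -0.  -2.9] gap 61.3 j6 -29
shift [  -3.5  133.9 -214.3] yaw -0.002 alt 3.140
```

```bash
python3 -m pendant '[{"x":-3,"y":14,"z":-22,"yaw":0},{"x":-3,"y":32,"z":-52,"yaw":0},{"x":-3,"y":52,"z":-84,"yaw":0},{"x":-3,"y":72,"z":-116,"yaw":0},{"x":-3,"y":92,"z":-148,"yaw":0},{"x":-3,"y":112,"z":-180,"yaw":0},{"x":-3,"y":127,"z":-203,"yaw":0},{"x":-3,"y":134,"z":-214,"yaw":0},{"x":-3,"y":134,"z":-214,"yaw":0},{"x":-3,"y":134,"z":-214,"yaw":0}]' 50
python3 look.py w4.png seat:.021 keeper:.103 latch_hinge:.103 latch_knob:.133 fixture:0 bobbin:.16
python3 -c "
from h import *
go([.595,-.11,.225],-9.3)"
```

```text
time_s: 6.27
tcp_pos: [0.5944, -0.1103, 0.2221]
eef_rot: [24.7, 89.7, -74.7]
ft_force: [-0.2, -0.5, -2.7]
finger_gap: 0.706
seat 0.79 [288.7  79.3] [621.6  10.   21. ]
keeper 0.57 [289.9 134.9] [612.2 -45.2 103. ]
keeper 0.32 [280.8 228.3] [ 590.3 -128.   103. ]
fixture 0.58 [284.3  80. ] [617.4  12.8   0. ]
bobbin 0.82 [281.4 231.8] [ 593.6 -112.5  160. ]
t 6.62 tcp [ 594.6 -111.3  224.9] jaw -9.5 rpy [ 59.3  89.6 -40.2] F [ 0.1 -0.3 -0.7] gap 62.2 j6 -4
shift [-0.2  0.2 -1.3] yaw -0.003 alt 3.138
```

View pics/w4.png

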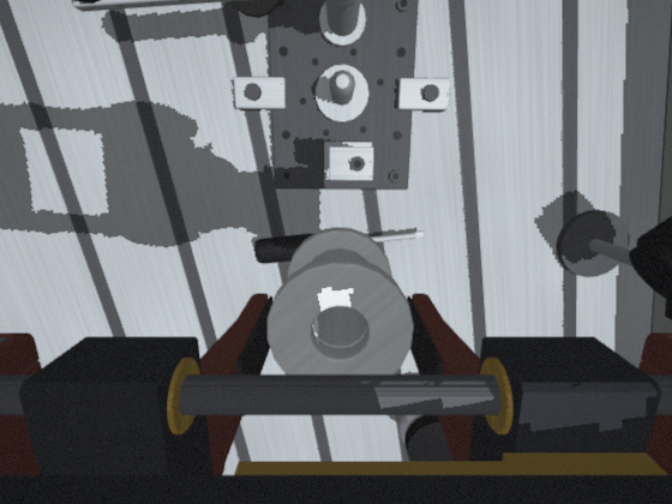

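The plate's front edge is level in the picture, so the jaws already line up with the fixture's x axis. The boss is at about (284,78) native and the spindle tip at about (285,68). The held bobbin's top flange is centred at about (283,265). I'll take an enlarged crop for precision.

Run:
```python
from h import *
Rt,p,s=tool(); C=cam('wrist',(Rt,p)); im=viewer.read_camera('wrist')
np.save('w4.npy',im); print(p)
a=cv2.resize(im[45:120,235:335],(800,600),interpolation=cv2.INTER_CUBIC); cv2.imwrite('pics/c1.png',a[:,:,::-1])
for px,z in [((284.2,78.3),.021),((285,68),.081),((283.3,265),.2225+.0245),((210,76),.03),((358.5,76.5),.03)]: print(px,np.round(ray(C,px,z)*1000,1))
g=cv2.cvtColor(im,cv2.COLOR_RGB2GRAY)
for n in ['seat','latch_hinge']: print([(r['at'],r['conf']) for r in place_of(n,'wrist')[:1]])
```

```text
[ 0.59458199 -0.11129322  0.22485242]
(284.2, 78.3) [618.5  10.9  21. ]
(285, 68) [618.6  11.1  81. ]
(283.3, 265) [ 596.8 -102.2  247. ]
(210, 76) [541.7  24.7  30. ]
(358.5, 76.5) [695.7  -1.4  30. ]
[([283.8, 80.2], 0.98)]
[]
```

View pics/c1.png

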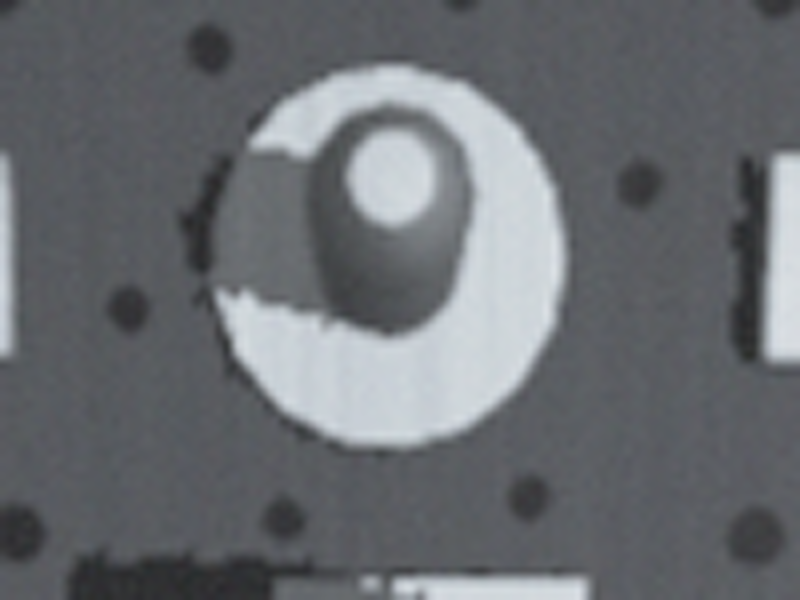

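Run:
```python
from h import *
p=np.array([.59458,-.1113,.2237]); Rt=tool()[0]; C=cam('wrist',(Rt,p)); im=np.load('w4.npy')
print('tip',ray(C,(284.0,67.1),.081),'boss',ray(C,(283.75,76.6),.021))
a=cv2.resize(im[190:330,190:376],(0,0),fx=4,fy=4,interpolation=cv2.INTER_CUBIC)[:,:,::-1].copy()
t=np.linspace(0,2*np.pi,80)
for off,col in [(0,(0,255,0)),(.006,(0,0,255))]:
  for r in (.031,.012):
    c=p+Rt@[-.0205-.002,0,-off]
    pts=np.array([(proj(C,c+[r*np.cos(q),r*np.sin(q),0])-[190,190]+.5)*4 for q in t]).astype(np.int32)
    cv2.polylines(a,[pts],True,col,1)
cv2.imwrite('pics/c2.png',a)
```

```text
tip [0.61767287 0.01179504 0.081     ] boss [0.61812882 0.01256763 0.021     ]
```

View pics/c2.png

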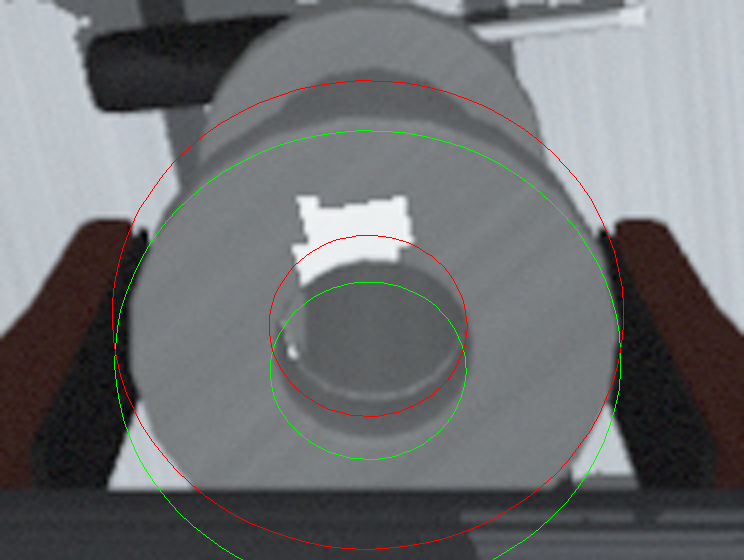

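Run:
```python
from h import *
from scipy.optimize import least_squares
p=np.array([.59458,-.1113,.2237]); Rt=tool()[0]; C=cam('wrist',(Rt,p)); t=np.linspace(0,2*np.pi,200)
def ext(c,r):
    q=np.array([(proj(C,c+[r*np.cos(a),r*np.sin(a),0])-190+.5)*4 for a in t]); return [q[:,0].min(),q[:,0].max(),q[:,1].min(),q[:,1].max()]
def f(o):
    c=p+Rt@o; F=ext(c,.031);B=ext(c,.012); return np.array(F[:3]+B)-[130,617,120,276,467,258,437]
s=least_squares(f,[-.02,0,0],x_scale=.001,diff_step=1e-3); s=least_squares(lambda o:f(o/1000),[-20,0,0.]); print(s.x,s.fun)
o=s.x/1000; c=p+Rt@o; tip=ray(C,(284,67.1),.081); print('bobbin-tcp world',np.round((c-p)*1000,1),'target TCP',tip-(c-p))
tcp=tip-(c-p); go([tcp[0],tcp[1],.225],-9.6)
```

```text
[-16.50852804   0.53210909   0.06679815] [-1.43023299 -0.81805077 -2.96919095  2.35883352 -0.10666398  5.21844152
 -2.23766161]
bobbin-tcp world [ 0.4 -0.1 16.5] target TCP [0.61725346 0.01186912 0.06448826]
t 6.77 tcp [ 594.8 -110.8  224.8] jaw -9.4 rpy [ 59.5  89.6 -39.9] F [-0.3  0.3 -2.5] gap 61.8 j6 -4
shift [  -0.7    2.  -124.7] yaw 0.003 alt -3.139
```

```bash
python3 -m pendant '[{"x":0,"y":0,"z":-15,"yaw":0},{"x":0,"y":1,"z":-40,"yaw":0},{"x":0,"y":1,"z":-70,"yaw":0},{"x":0,"y":2,"z":-98,"yaw":0},{"x":0,"y":2,"z":-118,"yaw":0},{"x":0,"y":2,"z":-125,"yaw":0},{"x":0,"y":2,"z":-125,"yaw":0},{"x":0,"y":2,"z":-125,"yaw":0},{"x":0,"y":2,"z":-125,"yaw":0}]' 50
python3 -c "
from h import *
go([.6173,.0119,.145],-9.6)
im=viewer.read_camera('scene')
cv2.imwrite('pics/s1.png',cv2.resize(im[140:290,200:400],None,fx=4,fy=4,interpolation=cv2.INTER_CUBIC)[:,:,::-1])"
```

```text
time_s: 7.52
tcp_pos: [0.6172, 0.0113, 0.2243]
eef_rot: [55.7, 89.6, -43.7]
ft_force: [-0.0, -0.5, -2.0]
finger_gap: 0.707
t 7.52 tcp [617.2  11.3 224.3] jaw -9.5 rpy [ 55.7  89.6 -43.7] F [-0.  -0.5 -2. ] gap 62.0 j6 7
shift [79.3 -0.5 -1. ] yaw 0.002 alt -3.140
```

```bash
python3 -m pendant '[{"x":20,"y":0,"z":0,"yaw":0},{"x":42,"y":0,"z":-1,"yaw":0},{"x":62,"y":0,"z":-1,"yaw":0},{"x":74,"y":-0.5,"z":-1,"yaw":0},{"x":77,"y":-0.5,"z":-1,"yaw":0},{"x":77,"y":-0.5,"z":-1,"yaw":0}]' 50
python3 -c "
from h import *
go([.6173,.0119,.145],-9.6)
im=viewer.read_camera('scene')
cv2.imwrite('pics/s1.png',cv2.resize(im[140:290,200:400],None,fx=4,fy=4,interpolation=cv2.INTER_CUBIC)[:,:,::-1])"
```

```text
time_s: 8.07
tcp_pos: [0.6168, 0.011, 0.1464]
eef_rot: [44.7, 89.6, -54.9]
ft_force: [-0.6, 0.4, -1.3]
finger_gap: 0.707
t 8.07 tcp [616.8  11.  146.4] jaw -9.6 rpy [ 44.7  89.6 -54.9] F [-0.6  0.4 -1.3] gap 62.1 j6 8
shift [ 1.4  0.4 -1. ] yaw 0.000 alt -3.141
```

View pics/s1.png

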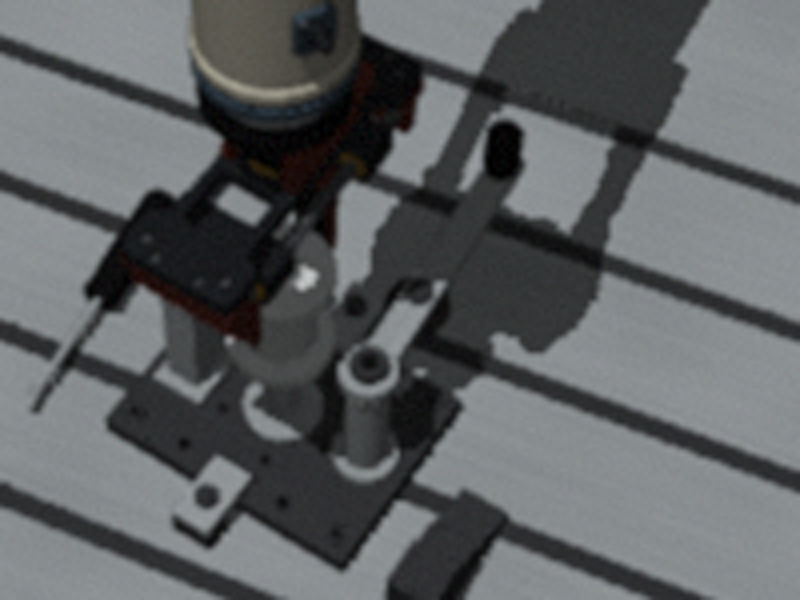

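The scene view shows the bobbin held over the spindle, with the fingers clear of the keeper and hinge. I'll lower it in stages and watch the force.

```bash
python3 -m pendant '[{"x":4,"y":0.3,"z":-0.7,"yaw":0},{"x":8,"y":0.3,"z":-0.7,"yaw":0},{"x":12,"y":0.3,"z":-0.7,"yaw":0},{"x":16,"y":0.3,"z":-0.7,"yaw":0},{"x":20,"y":0.3,"z":-0.7,"yaw":0},{"x":20,"y":0.3,"z":-0.7,"yaw":0}]' 50
python3 -c "
from h import *
go([.6173,.0119,.080],-9.6)"
```

```text
time_s: 8.62
tcp_pos: [0.6174, 0.0117, 0.1266]
eef_rot: [48.3, 89.6, -51.2]
ft_force: [0.0, -0.0, -2.9]
finger_gap: 0.707
t 8.62 tcp [617.4  11.7 126.6] jaw -9.6 rpy [ 48.3  89.6 -51.2] F [ 0.  -0.  -2.9] gap 62.0 j6 8
shift [46.6 -0.4 -0.3] yaw 0.001 alt -3.141
```

```bash
python3 -m pendant '[{"x":4,"y":0,"z":0,"yaw":0},{"x":8,"y":0,"z":0,"yaw":0},{"x":12,"y":0,"z":0,"yaw":0},{"x":16,"y":0,"z":0,"yaw":0},{"x":20,"y":0,"z":0,"yaw":0},{"x":20,"y":0,"z":0,"yaw":0}]' 50
python3 -m pendant '[{"x":4,"y":0,"z":0,"yaw":0},{"x":8,"y":0,"z":0,"yaw":0},{"x":12,"y":0,"z":0,"yaw":0},{"x":16,"y":0,"z":0,"yaw":0},{"x":19,"y":0,"z":0,"yaw":0},{"x":19,"y":0,"z":0,"yaw":0}]' 50
python3 -c "
from h import *
go([.6173,.0119,.076],-9.6)"
```

```text
time_s: 9.12
tcp_pos: [0.617, 0.0117, 0.1052]
eef_rot: [34.1, 89.7, -65.4]
ft_force: [0.0, -0.6, -2.8]
finger_gap: 0.703
time_s: 9.62
tcp_pos: [0.6166, 0.0116, 0.0851]
eef_rot: [19.1, 89.7, -80.5]
ft_force: [-1.1, 0.2, -2.8]
finger_gap: 0.704
t 9.62 tcp [616.6  11.6  85.1] jaw -9.6 rpy [ 19.1  89.7 -80.5] F [-1.1  0.2 -2.8] gap 61.8 j6 8
shift [ 9.1  0.6 -0.5] yaw 0.001 alt -3.141
```

No contact so far, which means the bore is on the spindle. I'll do the last few millimetres gently.

```bash
python3 -m pendant '[{"x":2,"y":0.4,"z":0,"yaw":0},{"x":4,"y":0.4,"z":0,"yaw":0},{"x":6,"y":0.4,"z":0,"yaw":0},{"x":7,"y":0.4,"z":0,"yaw":0},{"x":7,"y":0.4,"z":0,"yaw":0}]' 50
python3 -m pendant '[{"x":1,"y":0,"z":0,"yaw":0},{"x":2,"y":0,"z":0,"yaw":0},{"x":2,"y":0,"z":0,"yaw":0}]' 50
```

```text
time_s: 10.03
tcp_pos: [0.6169, 0.0115, 0.0778]
eef_rot: [14.5, 89.7, -85.1]
ft_force: [-1.1, 0.5, -2.2]
finger_gap: 0.704
time_s: 10.28
tcp_pos: [0.6171, 0.0114, 0.0773]
eef_rot: [25.9, 89.7, -73.6]
ft_force: [-2.9, 0.1, 4.0]
finger_gap: 0.71
```

Contact at TCP z 77.3 mm, which matches the grasp height plus the 21 mm seat. I'll release and rise.

```bash
python3 -m pendant '[{"x":0,"y":0,"z":0,"yaw":0},{"x":0,"y":0,"z":0,"yaw":0},{"x":0,"y":0,"z":0,"yaw":0},{"x":0,"y":0,"z":0,"yaw":0},{"x":0,"y":0,"z":0,"yaw":0}]' 86
python3 -m pendant '[{"x":-10,"y":0,"z":0,"yaw":0},{"x":-30,"y":0,"z":0,"yaw":0},{"x":-60,"y":0,"z":0,"yaw":0},{"x":-95,"y":0,"z":0,"yaw":0},{"x":-125,"y":0,"z":0,"yaw":0},{"x":-145,"y":0,"z":0,"yaw":0},{"x":-145,"y":0,"z":0,"yaw":0},{"x":-145,"y":0,"z":0,"yaw":0}]' 86
python3 - <<'E'
from h import *
go([.4700,.0,.225],-9.6)
im=viewer.read_camera('top')
for c in ['top','scene']:
    if c=='scene': viewer.read_camera(c)
    C=cam(c)
    for n,z in [('bobbin_center',.059),('latch_knob',.133),('latch_hinge',.103)]:
        for r in place_of(n,c)[:1]:print(c,n,round(r['conf'],2),np.round(ray(C,r['at'],z),4))
E
```

```text
time_s: 10.7
tcp_pos: [0.6171, 0.0114, 0.077]
eef_rot: [24.6, 89.7, -74.9]
ft_force: [0.4, -0.4, -0.6]
finger_gap: 0.974
time_s: 11.37
tcp_pos: [0.6175, 0.0122, 0.2242]
eef_rot: [53.7, 89.6, -45.9]
ft_force: [-0.5, -0.3, 0.2]
finger_gap: 0.982
t 11.37 tcp [617.5  12.2 224.2] jaw -9.6 rpy [ 53.7  89.6 -45.9] F [-0.5 -0.3  0.2] gap 86.2 j6 8
shift [  -1.5 -143.4   36.5] yaw 0.001 alt -3.141
top bobbin_center 0.63 [0.6106 0.0098 0.059 ]
top latch_knob 0.93 [0.4653 0.0893 0.133 ]
top latch_hinge 0.66 [0.6292 0.067  0.103 ]
scene bobbin_center 0.95 [0.6226 0.014  0.059 ]
scene latch_knob 0.63 [0.4735 0.0854 0.133 ]
scene latch_hinge 0.94 [0.6306 0.0707 0.103 ]
```

Both cameras agree with hinge (627,69) and knob at about (470,87) mm, so the latch is at about 1.52 rad. I'll straddle the knob with the jaws tangential to the swing.

```bash
cat > arc.py <<'E'
import sys
from h import *
# shifts for latch angles given; lead = mm of tool ahead of knob along closing direction
O=np.array([.6173,.0116]); y=np.radians(-9.6); M=np.array([[np.cos(y),-np.sin(y)],[np.sin(y),np.cos(y)]])
z=float(sys.argv[1]); lead=float(sys.argv[2])/1000
for a in map(float,sys.argv[3:]):
    k=O+M@(np.array([0,.058])+.158*np.array([-np.sin(a),-np.cos(a)])+lead*np.array([np.cos(a),-np.sin(a)]))
    print('a',a,'xy',np.round(k*1000,1)); go([*k,z],np.degrees(y-a))
Rt,p,s=tool(); f=M.T@(p[:2]-O)-[0,.058]; print('tool at a=%.3f r=%.1f'%(np.arctan2(-f[0],-f[1]),1000*np.hypot(*f)))
E
python3 arc.py .225 0 1.52
```

```text
a 1.52 xy [470.   87.2]
t 11.77 tcp [616.5  12.2 220.9] jaw -9.6 rpy [  6.1  89.7 -93.4] F [ 0.3 -0.1 -0.9] gap 85.9 j6 8
shift [  -4.4 -156.9  -49.6] yaw 1.521 alt -1.621
tool at a=0.015 r=57.6
```

```bash
python3 -m pendant '[{"x":-4,"y":-20,"z":-6,"yaw":0.12},{"x":-4,"y":-45,"z":-14,"yaw":0.24},{"x":-4,"y":-75,"z":-24,"yaw":0.36},{"x":-4,"y":-105,"z":-33,"yaw":0.48},{"x":-4,"y":-130,"z":-41,"yaw":0.6},{"x":-4,"y":-150,"z":-47,"yaw":0.72},{"x":-4,"y":-157,"z":-50,"yaw":0.84},{"x":-4,"y":-157,"z":-50,"yaw":0.96},{"x":-4,"y":-157,"z":-50,"yaw":1.08},{"x":-4,"y":-157,"z":-50,"yaw":1.2},{"x":-4,"y":-157,"z":-50,"yaw":1.32},{"x":-4,"y":-157,"z":-50,"yaw":1.44}]' 86
python3 -m pendant '[{"x":0,"y":0,"z":0,"yaw":0.08},{"x":0,"y":0,"z":0,"yaw":0.08},{"x":0,"y":0,"z":0,"yaw":0.08}]' 86
python3 look.py w5.png latch_knob:.133 latch_hinge:.103; python3 arc.py .12 0 1.52
```

```text
time_s: 12.77
tcp_pos: [0.4699, 0.0876, 0.2244]
eef_rot: [86.0, 89.7, -96.4]
ft_force: [-0.4, -0.0, -0.7]
finger_gap: 0.98
time_s: 13.02
tcp_pos: [0.4698, 0.0876, 0.2242]
eef_rot: [87.0, 89.7, -99.9]
ft_force: [-0.5, 0.1, 0.3]
finger_gap: 0.979
latch_knob 0.83 [291.5 217. ] [470.5  80.1 133. ]
latch_hinge 0.81 [280.9  15.8] [628.7  69.8 103. ]
a 1.52 xy [470.   87.2]
t 13.17 tcp [469.8  87.6 224.3] jaw -96.9 rpy [ 89.1  89.7 -97.8] F [ 0.1  0.  -0.1] gap 85.7 j6 103
shift [104.3  -0.2  -0.3] yaw -0.003 alt 3.138
tool at a=1.522 r=158.3
```

View pics/w5.png

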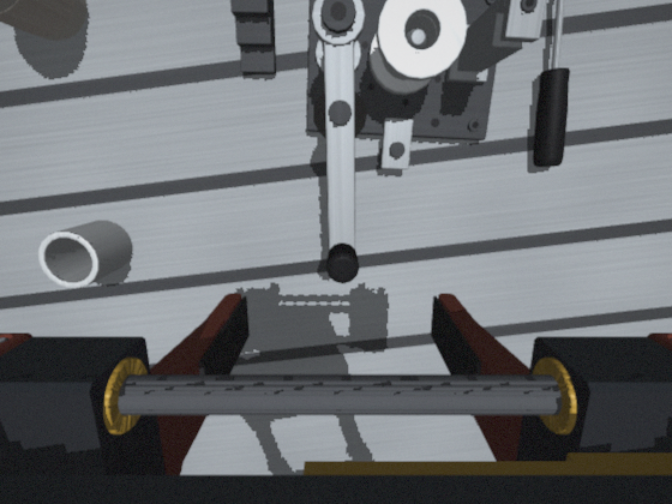

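The wrist view shows the bobbin on the spindle, with the tip visible in its bore at about (352,30) native. The latch knob at about (286,219) is between the jaws. I'll descend and cage it.

```bash
python3 -m pendant '[{"x":20,"y":0,"z":0,"yaw":0},{"x":45,"y":0,"z":0,"yaw":0},{"x":70,"y":0,"z":0,"yaw":0},{"x":90,"y":0,"z":0,"yaw":0},{"x":102,"y":0,"z":0,"yaw":0},{"x":104,"y":0,"z":0,"yaw":0},{"x":104,"y":0,"z":0,"yaw":0}]' 86
python3 -m pendant '[{"x":0,"y":0,"z":0,"yaw":0},{"x":0,"y":0,"z":0,"yaw":0},{"x":0,"y":0,"z":0,"yaw":0},{"x":0,"y":0,"z":0,"yaw":0},{"x":0,"y":0,"z":0,"yaw":0},{"x":0,"y":0,"z":0,"yaw":0},{"x":0,"y":0,"z":0,"yaw":0},{"x":0,"y":0,"z":0,"yaw":0}]' 28
python3 arc.py .12 0 1.4 1.3 1.2 1.1 1.0 0.9 0.8 | grep -v ^t
```

```text
time_s: 13.75
tcp_pos: [0.4695, 0.0871, 0.12]
eef_rot: [78.3, 89.7, -108.5]
ft_force: [-0.5, -0.1, 0.1]
finger_gap: 0.977
time_s: 14.42
tcp_pos: [0.4695, 0.0871, 0.12]
eef_rot: [78.7, 89.7, -108.1]
ft_force: [-0.1, 0.6, -1.0]
finger_gap: 0.41
a 1.4 xy [469.   68.3]
shift [ 0.1 18.7 -1.7] yaw -0.123 alt 3.019
a 1.3 xy [469.8  52.5]
shift [ 0.2 34.3 -4.4] yaw -0.223 alt 2.919
a 1.2 xy [472.2  36.9]
shift [ 0.3 49.5 -8.7] yaw -0.323 alt 2.819
a 1.1 xy [476.2  21.6]
shift [  0.4  64.2 -14.4] yaw -0.423 alt 2.719
a 1.0 xy [481.6   6.8]
shift [  0.4  78.3 -21.6] yaw -0.523 alt 2.619
a 0.9 xy [488.6  -7.4]
shift [  0.5  91.5 -30.2] yaw -0.623 alt 2.519
a 0.8 xy [496.9 -20.8]
shift [  0.6 103.9 -40. ] yaw -0.723 alt 2.419
```

```bash
python3 -m pendant '[{"x":0,"y":9,"z":-1,"yaw":-0.06},{"x":0,"y":18.7,"z":-1.7,"yaw":-0.123},{"x":0,"y":26.5,"z":-3,"yaw":-0.173},{"x":0,"y":34.3,"z":-4.4,"yaw":-0.223},{"x":0,"y":42,"z":-6.4,"yaw":-0.273},{"x":0,"y":49.5,"z":-8.7,"yaw":-0.323},{"x":0,"y":57,"z":-11.4,"yaw":-0.373},{"x":0,"y":64.2,"z":-14.4,"yaw":-0.423},{"x":0,"y":71.3,"z":-17.8,"yaw":-0.473},{"x":0,"y":78.3,"z":-21.6,"yaw":-0.523},{"x":0,"y":78.3,"z":-21.6,"yaw":-0.523}]' 28
python3 arc.py .12 0 0.9 0.8 0.7 0.6 0.5 0.4
```

```text
time_s: 15.33
tcp_pos: [0.4818, 0.0058, 0.1202]
eef_rot: [47.4, 89.6, -109.4]
ft_force: [0.8, -0.2, -0.0]
finger_gap: 0.318
a 0.9 xy [488.6  -7.4]
t 15.33 tcp [481.8   5.8 120.2] jaw -66.8 rpy [  47.4   89.6 -109.4] F [ 0.8 -0.2 -0. ] gap 27.9 j6 64
shift [ 0.3 14.8 -1. ] yaw -0.099 alt 3.043
a 0.8 xy [496.9 -20.8]
t 15.33 tcp [481.8   5.8 120.2] jaw -66.8 rpy [  47.4   89.6 -109.4] F [ 0.8 -0.2 -0. ] gap 27.9 j6 64
shift [ 0.4 30.4 -3.4] yaw -0.199 alt 2.943
a 0.7 xy [506.5 -33.4]
t 15.33 tcp [481.8   5.8 120.2] jaw -66.8 rpy [  47.4   89.6 -109.4] F [ 0.8 -0.2 -0. ] gap 27.9 j6 64
shift [ 0.4 45.7 -7.3] yaw -0.299 alt 2.843
a 0.6 xy [517.3 -44.9]
t 15.33 tcp [481.8   5.8 120.2] jaw -66.8 rpy [  47.4   89.6 -109.4] F [ 0.8 -0.2 -0. ] gap 27.9 j6 64
shift [  0.5  60.6 -12.7] yaw -0.399 alt 2.743
a 0.5 xy [529.2 -55.3]
t 15.33 tcp [481.8   5.8 120.2] jaw -66.8 rpy [  47.4   89.6 -109.4] F [ 0.8 -0.2 -0. ] gap 27.9 j6 64
shift [  0.5  74.8 -19.5] yaw -0.499 alt 2.643
a 0.4 xy [542.  -64.4]
t 15.33 tcp [481.8   5.8 120.2] jaw -66.8 rpy [  47.4   89.6 -109.4] F [ 0.8 -0.2 -0. ] gap 27.9 j6 64
shift [  0.5  88.3 -27.8] yaw -0.599 alt 2.543
tool at a=0.994 r=158.3
```

```bash
python3 -m pendant '[{"x":0,"y":7.4,"z":-0.4,"yaw":-0.05},{"x":0,"y":14.8,"z":-1,"yaw":-0.1},{"x":0,"y":22.6,"z":-2,"yaw":-0.15},{"x":0,"y":30.4,"z":-3.4,"yaw":-0.2},{"x":0,"y":38,"z":-5.2,"yaw":-0.25},{"x":0,"y":45.7,"z":-7.3,"yaw":-0.3},{"x":0,"y":53.2,"z":-9.8,"yaw":-0.35},{"x":0,"y":60.6,"z":-12.7,"yaw":-0.4},{"x":0,"y":67.8,"z":-16,"yaw":-0.45},{"x":0,"y":74.8,"z":-19.5,"yaw":-0.5},{"x":0,"y":81.6,"z":-23.5,"yaw":-0.55},{"x":0,"y":88.3,"z":-27.8,"yaw":-0.6}]' 28
python3 arc.py .12 0 0.3 0.2 0.1 0.03; python3 look.py w6.png latch_knob:.133
```

```text
time_s: 16.33
tcp_pos: [0.542, -0.0641, 0.1203]
eef_rot: [3.3, 89.7, -119.1]
ft_force: [-0.0, 0.2, -0.6]
finger_gap: 0.321
a 0.3 xy [555.8 -72.3]
t 16.33 tcp [542.  -64.1 120.3] jaw -32.4 rpy [   3.3   89.7 -119.1] F [-0.   0.2 -0.6] gap 28.1 j6 22
shift [ 0.3 15.9 -0.5] yaw -0.098 alt 3.044
a 0.2 xy [570.2 -78.7]
t 16.33 tcp [542.  -64.1 120.3] jaw -32.4 rpy [   3.3   89.7 -119.1] F [-0.   0.2 -0.6] gap 28.1 j6 22
shift [ 0.3 31.6 -2.8] yaw -0.198 alt 2.944
a 0.1 xy [585.2 -83.6]
t 16.33 tcp [542.  -64.1 120.3] jaw -32.4 rpy [   3.3   89.7 -119.1] F [-0.   0.2 -0.6] gap 28.1 j6 22
shift [ 0.3 46.9 -6.7] yaw -0.298 alt 2.844
a 0.03 xy [596.  -86.1]
t 16.33 tcp [542.  -64.1 120.3] jaw -32.4 rpy [   3.3   89.7 -119.1] F [-0.   0.2 -0.6] gap 28.1 j6 22
shift [  0.2  57.3 -10.3] yaw -0.368 alt 2.774
tool at a=0.401 r=157.7
latch_knob 0.85 [280.9 274.2] [541.6 -63.8 133. ]
latch_knob 0.16 [317.8  75.6] [606.6   8.1 133. ]
```

View pics/w6.png

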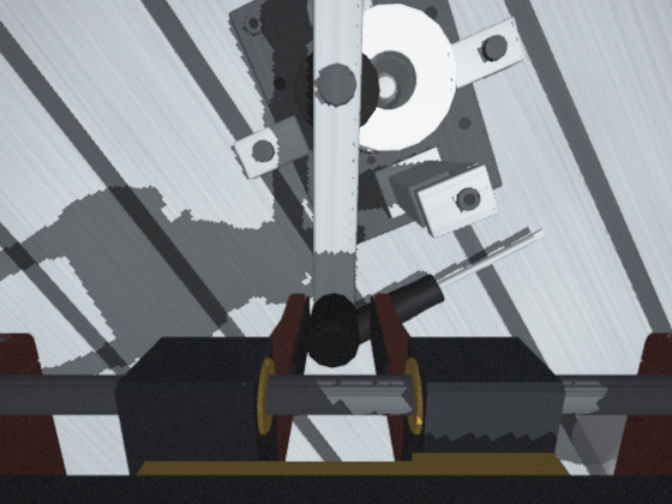

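The knob at about (276,274) native is caged between the fingers, and the bar is over the bobbin's edge. I'll continue to about 0.03 rad and then press home slowly.

```bash
python3 -m pendant '[{"x":0,"y":8,"z":0,"yaw":-0.05},{"x":0,"y":15.9,"z":-0.5,"yaw":-0.1},{"x":0,"y":23.8,"z":-1.5,"yaw":-0.15},{"x":0,"y":31.6,"z":-2.8,"yaw":-0.2},{"x":0,"y":37,"z":-4.2,"yaw":-0.24},{"x":0,"y":42,"z":-5.5,"yaw":-0.27},{"x":0,"y":46.9,"z":-6.7,"yaw":-0.3},{"x":0,"y":52,"z":-8.5,"yaw":-0.335},{"x":0,"y":57,"z":-10,"yaw":-0.368},{"x":0,"y":57,"z":-10,"yaw":-0.368}]' 28
python3 arc.py .12 0 0 ;python3 arc.py .12 4 0
```

```text
time_s: 17.27
tcp_pos: [0.596, -0.0863, 0.12]
eef_rot: [-14.6, 89.6, -116.2]
ft_force: [0.9, 0.2, -0.5]
finger_gap: 0.318
a 0.0 xy [600.6 -87. ]
t 17.27 tcp [596.  -86.3 120. ] jaw -11.5 rpy [ -14.6   89.6 -116.2] F [ 0.9  0.2 -0.5] gap 27.9 j6 0
shift [ 0.   4.7 -0.3] yaw -0.033 alt 3.108
tool at a=0.030 r=158.2
a 0.0 xy [604.6 -87.7]
t 17.27 tcp [596.  -86.3 120. ] jaw -11.5 rpy [ -14.6   89.6 -116.2] F [ 0.9  0.2 -0.5] gap 27.9 j6 0
shift [ 0.   8.7 -0.4] yaw -0.033 alt 3.108
tool at a=0.030 r=158.2
```

```bash
python3 -m pendant '[{"x":0,"y":2,"z":0,"yaw":-0.015},{"x":0,"y":4,"z":-0.3,"yaw":-0.033},{"x":0,"y":5.5,"z":-0.3,"yaw":-0.033},{"x":0,"y":7,"z":-0.3,"yaw":-0.033},{"x":0,"y":7,"z":-0.3,"yaw":-0.033}]' 28
python3 -m pendant '[{"x":0,"y":1,"z":0,"yaw":0},{"x":0,"y":2,"z":0,"yaw":0},{"x":0,"y":2,"z":0,"yaw":0}]' 28
python3 arc.py .12 4 0
```

```text
time_s: 17.68
tcp_pos: [0.6027, -0.0874, 0.12]
eef_rot: [-21.4, 89.6, -121.1]
ft_force: [-2.6, -0.4, -0.0]
finger_gap: 0.319
time_s: 17.93
tcp_pos: [0.6029, -0.0875, 0.1199]
eef_rot: [-49.8, 89.5, -149.5]
ft_force: [-9.0, 0.9, 3.3]
finger_gap: 0.321
a 0.0 xy [604.6 -87.7]
t 17.93 tcp [602.9 -87.5 119.9] jaw -9.7 rpy [ -49.8   89.5 -149.5] F [-9.   0.9  3.3] gap 28.2 j6 -2
shift [-0.1  1.7 -0.1] yaw -0.002 alt 3.140
tool at a=-0.015 r=158.1
```

Hard stop: the tool stopped with 9 N opposing. I'll hold briefly, ease back, open and rise.

```bash
python3 -m pendant '[{"x":0,"y":0,"z":0,"yaw":0},{"x":0,"y":0,"z":0,"yaw":0},{"x":0,"y":-1.5,"z":0,"yaw":0},{"x":0,"y":-2,"z":0,"yaw":0},{"x":0,"y":-2,"z":0,"yaw":0},{"x":0,"y":-2,"z":0,"yaw":0}]' 50
python3 -m pendant '[{"x":-5,"y":0,"z":0,"yaw":0},{"x":-20,"y":0,"z":0,"yaw":0},{"x":-50,"y":0,"z":0,"yaw":0},{"x":-85,"y":0,"z":20,"yaw":0},{"x":-110,"y":0,"z":60,"yaw":0},{"x":-110,"y":0,"z":85,"yaw":0},{"x":-110,"y":0,"z":85,"yaw":0},{"x":-110,"y":0,"z":85,"yaw":0}]' 50
python3 look.py w7.png latch_knob:.133 latch_hinge:.103 keeper:.103 bobbin:.021; python3 arc.py .12 0 0|tail -1
```

```text
time_s: 18.43
tcp_pos: [0.6011, -0.0871, 0.12]
eef_rot: [-48.4, 89.5, -148.0]
ft_force: [-0.0, -0.1, 0.6]
finger_gap: 0.568
time_s: 19.1
tcp_pos: [0.5876, -0.1718, 0.2313]
eef_rot: [-41.8, 89.5, -141.7]
ft_force: [0.8, 0.9, -0.3]
finger_gap: 0.572
latch_knob 0.71 [283.1 109.7] [602.7 -86.4 133. ]
keeper 0.96 [282.8  59.9] [609.3 -45.6 103. ]
bobbin 0.79 [282.7  12.6] [619.1  13.9  21. ]
bobbin 0.28 [279.8  58.9] [608.5 -28.9  21. ]
tool at a=-0.004 r=241.2
```

View pics/w7.png

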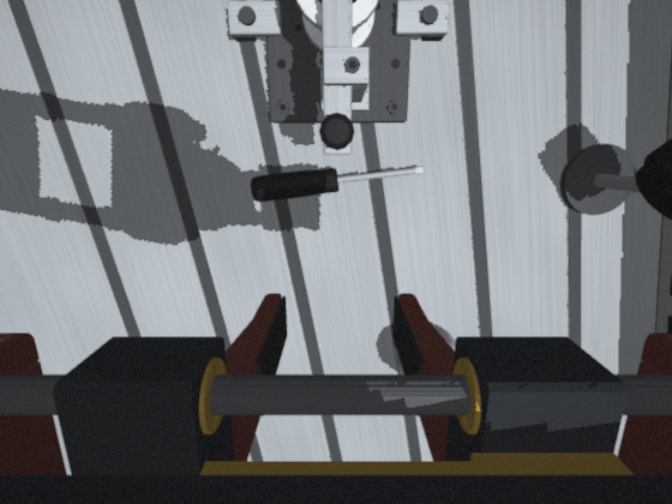

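The bar lies in the keeper slot and the knob is at about (281,109) native, or (603,-86) mm against the expected (601,-87) when closed. The bobbin is under the bar and the driver is undisturbed.

```bash
python3 -c "
from h import *
print(ticket.finish_job()); print(telemetry.sense()['time_s'])"
```

```text
the job is handed in; nothing more can be done
None
the job is handed in; nothing more can be done
```

The bobbin is on the spindle and down on its seat, the latch bar is closed in its keeper, and the job is handed in at about 19.5 s. No verdict was reported.

- **Bobbin:** I gripped it across the top flange and lowered it in stages while still holding it. It touched the seat at TCP z 77.3 mm, matching the grasp height plus the 21 mm seat. I released only then, and a later wrist picture showed the spindle tip in its bore.
- **Latch:** I swung the bar by its knob until it met its stop, with about 9 N opposing, then eased back to zero force and lifted clear. The knob then measured (603, -86) mm, against (601, -87) expected when closed, and the last picture shows the bar in the keeper slot.
- **Disagreements:** The "top" and "scene" cameras differed by up to about 15 mm on the bobbin at the start, so I placed things from the wrist camera.
- **Refused call:** One move was refused because its rows lacked "yaw"; nothing moved.
- **Bystanders:** The driver looked untouched in the last picture. I did not measure the other bystanders again, but no unexpected contact force showed at any point.

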